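# Fetch the test weight from behind the reagents and check the balance

## Task

First move the round bottle, the square jar and the slide box, which crowd the steel test weight on the rack, over to the steel side tray, so that all three stand there together. Then set the weight on the middle of the balance's pan, and only after that put the three back, each centred and squarely on the mat of its own shape (bottle on the round mat, jar on the square mat, slide box lengthwise on the oblong mat). Keep everything upright throughout, and leave the weight standing on the pan.

Things in the scene. Friction and masses are not known exactly. Their poses are not given: they have to be found in the camera images.
- bottle_mid (a point): Round amber bottle with a paper label and a black screw cap, standing: 48 mm diameter up to 86 mm, cap 36 mm diameter, 108 mm tall in all, 170 g or so. The point is on its axis, 54 mm above its underside; z up.
- jar_mid (a point): Square white plastic jar with a slightly narrower white lid, standing: 46 x 46 mm, 104 mm tall (straight walls; the lid, the top 16 mm, is 44 x 44), 180 g or so. The point is on its axis, 52 mm above its underside; x and y square to its sides, z up.
- slidebox_mid (a point): Upright grey plastic slide box with a dark seam and a paper label: 62 mm long (its x) by 36 mm thick (its y), 106 mm tall, 160 g or so. The point is at its centre, 53 mm above its underside; z up.
- weight_mid (a point): Steel 200 g test weight with a knob, standing on the rack's deck (12 mm above the bench) between and behind the three: straight cylinder 32 mm diameter up to 32 mm, then a waist and an 18 mm knob, 48 mm tall in all. The point is on its axis, 24 mm above its underside; z up.
- pad_round: Thin dark rubber mat on the white rack, round, 66 mm diameter, 3 mm thick, fixed: the bottle's place. Origin at the centre of its underside, which is 12 mm above the bench; z up.
- pad_square: The same kind of mat, square, 64 x 64 mm, 3 mm thick, fixed: the jar's place. Origin at the centre of its underside, 12 mm above the bench; x and y square to its sides, z up.
- pad_oblong: The same kind of mat, oblong, 80 mm (its x) by 54 mm (its y), 3 mm thick, fixed: the slide box's place. Origin at the centre of its underside, 12 mm above the bench; z up. Each start the three mats change places; the thing that belongs to each stands on it. The mats lie to the left, to the right and on the robot's side of the weight, about 70 to 95 mm from it. Small vials and an eyepiece cap, under 40 mm tall, stand at the rack's corners.
- tray: Flat open steel tray lying on the bench to one side of the rack, fixed: 320 mm (its x) by 140 mm (its y) outside, 4 mm walls, rim 14 mm above the bench, inner floor 4 mm above the bench. The three things fit in a row along its x, 95 mm apart. Origin at the centre of its underside; z up.
- balance_pan (a point): Bench balance (white housing 200 x 190 mm, 58 mm tall) on the other side of the rack, fixed, with a round steel pan of 116 mm diameter. The point is the centre of the pan's top, 70 mm above the bench; z up. The tray and the balance may be on either side.
Things that resemble listed ones, but are neither listed nor needed, are in the scene too. Of the things like the part that bears weight_mid, leave any that is blue; of the rest the larger one is meant.

How it is judged:
By the outcome, as a careful person would: the job done as asked, in the order asked, and still so for the second after the job is handed in, with the robot touching nothing.
It also fails if it takes over 136 s, if anything falls off the work surface, if the arm or the gripper's body presses on something with over 40 N, if the wrist force passes 120 N, or if a joint passes its speed limit or range.

## Robot

A 7-joint arm with a two-finger parallel gripper is mounted at the origin on the work surface. World frame = base frame: x ahead of the robot, y to its left, z up, the work surface at z = 0. Lengths are in m, angles in rad, forces in N, time in s.
With the tool pointing down it reaches from about 0.425 to 0.875 m from the base axis. Payload 9.9 kg.
Tool frame: the origin (TCP) lies on the centre line of the jaws, within the pads' length; the fingertips stand 11 mm ahead of it and the grasp point (between the pads) lies 8 mm behind it; z points along the fingers, x is the direction in which the jaws open and shut, and the axes are right-handed (so a half turn about z gives the same grasp; the last joint's range is limited). The gripper opens to 85 mm and grips with 20 to 120 N. Pads are 22 mm wide; open, the fingers measure 114 mm over their backs; the gripper's body (76 mm by 85 mm) begins 54 mm behind the grasp point. The pads swing forward as they close: fully open they stand 13 mm farther back than shut.
Start: joints at [1.195, 0.576, 0.025, 1.437, -0.015, 1.129, -0.057], TCP at [0.194, -0.646, 0.242] pointing down, gripper open.
Joint ranges: [-2.76, 2.76], [-0.34, 2.15], [-1.52, 1.57], [0.19, 2.46], [-1.09, 4.23], [0.17, 1.99], [-2.82, 2.82]. Speed limits (rad/s): [2.22, 2.22, 3.01, 3.01, 3.14, 3.14, 3.14].

## Interface

Orientations are given as a unit quaternion [x, y, z, w].
In Python, from cell import env gives the robot as it stands. Calls block until the motion is done:
- env.goto(position, orientation): joint-space move of the TCP to a pose.
- env.movel(position, frame=None, v=0.15, threshold=None): straight line of the TCP; frame=None keeps the orientation; v is the mean speed in m/s. With threshold (N) it stops when the force on the tool has changed by that much, and returns True; else False.
- env.set_joints(angles): joint-space move.
- env.release() and env.gripper_close(): open the fingers fully, or close them until they stop; the grip force is fixed at half the most.
- env.pause(seconds).
- env.solve_ik(position, orientation): joint angles nearest the present ones, or None.
- env.state(): the state.
- env.camera(name): name is "scene" or "top" or "wrist"; returns (picture, depth): 384x512x3 uint8, blue, green, red; 384x512 float32, m along the optical axis (not along the pixel's ray), 0 where there is no reading.
- env.calibration(name): a dict with "fov_y" (degrees; the focal length in pixels is half the picture's height over the tangent of half this angle, whatever the lens; pixels are square), "cx", "cy" (the principal point, pixels), "extrinsics" (4x4, takes a point from camera to world coordinates); the wrist camera has in their place "T_tool_cam" (4x4, takes a point from camera to tool coordinates, whose origin is the TCP and whose axes are the tool frame's). Camera axes: x right, y up, looking along -z (the intrinsics and any distortion apply to the point x, -y, -z); pixel columns grow to the right and rows downward; lengths in m; the calibration is good to about 2 mm. A picture is of the moment at which its call begins: read the wrist's pose just before it. calibration takes no time and is no camera call.
A pose or a line that the arm cannot do raises env.MotionError and nothing moves.
- env.close_job(): hands the job in, once; it reports no verdict.
Trained networks look in the newest picture that a camera, given by its name, has taken for a name from the list of things; names that differ only in an ending like _2 or _b are one class to them, and where a whole thing is asked for, a point or a joint stands for the part that bears it (a point fixed in the world has none). Each returns a list of dicts, best first, with "p" (0 to 1); they miss things now and then, are a little off and sometimes report something else, mostly with a low value. They report only what shows in the picture. A call takes as long as a camera call. They do not tell look-alikes from the thing itself.
- env.find_in(camera, name): "xyz" ([x, y, z] in m, in world coordinates, good to about 4 mm: the middle of the surface that is visible of it).
- env.outline_of(camera, name): "pixels" (384x512 bool, what is visible of it).
The state is a dict: "t": time; "joints": joint angles; "dq": joint speeds; "effort": joint torques, N m; "tcp_pos": TCP position; "orientation": TCP orientation; "contact_force": force on the tool from outside, world axes, zero at the start; "wrist_torque": the same for the moment, N m; "width": finger opening in m.
Only numpy, scipy, OpenCV 4.12 (cv2) and the standard library are available. Lean on these libraries where they do the work, as an engineer would, in place of code of your own. Each camera call takes 0.05 s, during which the arm holds its last target. There are 200 camera calls.

## Working session

There is one attempt and no reset: what is moved stays moved. The work goes in short steps, each a Python script; the robot and the scene stay as the last script left them, time stands still between calls to the robot, and variables do not carry over. Pictures are saved under pics/ and viewed, about 12 in all and at most 16, crops included, and the job is handed in when it is done.

```bash
ls; mkdir -p pics; python3 - <<'E'
from cell import env
import cv2,numpy as np
np.set_printoptions(precision=4,suppress=True)
s=env.state();print(s['t'],s['tcp_pos'],s['orientation'],s['width'])
for c in("scene","top"):
    im,d=env.camera(c);cv2.imwrite(f"pics/{c}0.png",im);np.save(f"pics/{c}0_d.npy",d)
    k=env.calibration(c);print(c,k)
    for n in("bottle_mid","jar_mid","slidebox_mid","weight_mid","pad_round","pad_square","pad_oblong","tray","balance_pan"):
        try:print(n,[(np.round(r['xyz'],4).tolist(),round(r['p'],2)) for r in env.find_in(c,n)])
        except Exception as e:print(n,e)
E
```

```text
pics
0.0 [ 0.194  -0.6461  0.2414] [ 0.8024 -0.5968 -0.0007 -0.0004] 0.08557033017440388
scene {'fov_y': 48.340065791709634, 'cx': 255.57610430757595, 'cy': 186.06059186568456, 'extrinsics': array([[ 0.8481, -0.4153,  0.3291,  0.8415],
       [ 0.5299,  0.6693, -0.5208, -0.4834],
       [-0.004 ,  0.616 ,  0.7877,  0.8028],
       [ 0.    ,  0.    ,  0.    ,  1.    ]])}
bottle_mid [([0.5293, -0.0392, 0.1009], 0.87)]
jar_mid [([0.5962, -0.1117, 0.0976], 0.55)]
slidebox_mid [([0.6039, 0.0207, 0.0966], 0.7), ([0.529, -0.0426, 0.1001], 0.44)]
weight_mid [([0.609, -0.0424, 0.0456], 0.79), ([0.6374, 0.1495, 0.0322], 0.69), ([0.4414, -0.0727, 0.0209], 0.54)]
pad_round []
pad_square [([0.6075, -0.118, 0.0129], 0.61), ([0.5916, -0.1111, 0.0993], 0.31)]
pad_oblong []
tray [([0.5189, -0.3203, 0.0039], 0.61)]
balance_pan [([0.4871, 0.2768, 0.0588], 0.57)]
top {'fov_y': 56.2829108369059, 'cx': 251.78385191847866, 'cy': 194.80421442817325, 'extrinsics': array([[ 0.02  ,  0.9967, -0.0789,  0.4774],
       [-0.9994,  0.0223,  0.0277,  0.0151],
       [ 0.0294,  0.0783,  0.9965,  0.9809],
       [ 0.    ,  0.    ,  0.    ,  1.    ]])}
bottle_mid [([0.5106, -0.3152, 0.0012], 0.62)]
jar_mid [([0.5846, -0.0847, 0.1247], 0.85)]
slidebox_mid [([0.5926, 0.0443, 0.1206], 0.85), ([0.6048, -0.0283, 0.043], 0.62)]
weight_mid [([0.6256, 0.1659, 0.0374], 0.7), ([0.4324, -0.0628, 0.0247], 0.62), ([0.6019, -0.0322, 0.0433], 0.57)]
pad_round [([0.5064, -0.0045, 0.0141], 0.56)]
pad_square [([0.478, 0.31, 0.0567], 0.45), ([0.5615, -0.0738, 0.0117], 0.42)]
pad_oblong [([0.5759, 0.0237, 0.0114], 0.71)]
tray [([0.5134, -0.3128, 0.003], 0.87)]
balance_pan [([0.4756, 0.3119, 0.0611], 0.83)]
```

View pics/scene0.png

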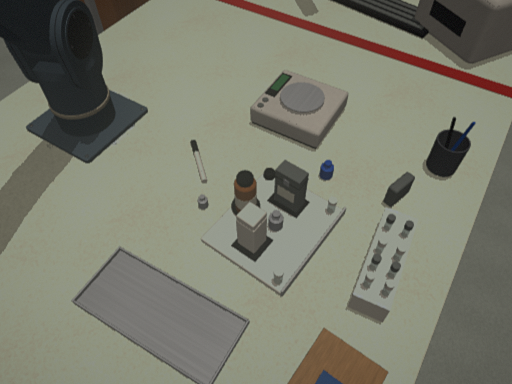

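View pics/top0.png

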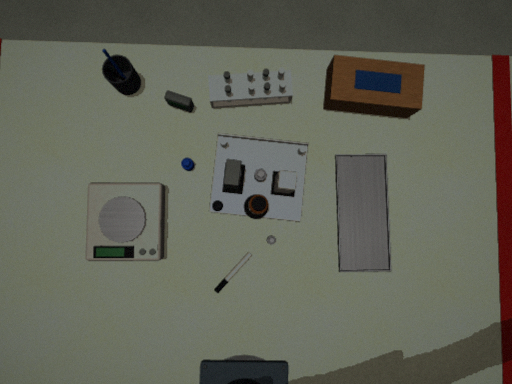

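```bash
cat > h.py <<'E'
from cell import env
import cv2,numpy as np
from scipy.spatial.transform import Rotation as R
np.set_printoptions(precision=4,suppress=True)
def quat(a): return [np.cos(a/2),np.sin(a/2),0,0]   # tool down, jaws (tool x) along world angle a
def T_tool():
    s=env.state();T=np.eye(4);T[:3,:3]=R.from_quat(s['orientation']).as_matrix();T[:3,3]=s['tcp_pos'];return T
def snap(cam,name):
    T=T_tool();im,d=env.camera(cam);cv2.imwrite(f"pics/{name}.png",im)
    k=env.calibration(cam);E=T@k['T_tool_cam'] if cam=='wrist' else k['extrinsics']
    np.savez(f"pics/{name}.npz",d=d,E=E,f=192/np.tan(np.radians(k['fov_y'])/2),c=[k['cx'],k['cy']]);return im
def cloud(name):
    z=np.load(f"pics/{name}.npz");d=z['d'];v,u=np.mgrid[:384,:512]
    P=np.stack([(u-z['c'][0])/z['f']*d,-(v-z['c'][1])/z['f']*d,-d],-1)
    W=P@z['E'][:3,:3].T+z['E'][:3,3];W[d==0]=np.nan;return W
E
python3 - <<'E'
from h import *
for a in(-np.pi/2,np.pi/2):print(env.solve_ik([.53,-.03,.40],quat(a)))
env.goto([.53,-.03,.40],quat(-np.pi/2))
print(env.state()['t'],env.state()['tcp_pos'],env.calibration('wrist'))
im=snap('wrist','w0');
for n in("bottle_mid","jar_mid","slidebox_mid","weight_mid","pad_round","pad_square","pad_oblong"):
    print(n,[(np.round(r['xyz'],4).tolist(),round(r['p'],2)) for r in env.find_in('wrist',n)])
E
```

```text
[ 0.237   0.2666 -0.3663  1.5282  0.0966  1.3646 -1.7081]
[ 0.5962  0.3432 -0.9057  1.5168  0.2714  1.4136  1.2471]
3.55 [ 0.53   -0.0309  0.3997] {'fov_y': 64.86803381441952, 'cx': 259.04443522517494, 'cy': 189.16931089837107, 'T_tool_cam': array([[ 1.    ,  0.0006,  0.0006,  0.0011],
       [ 0.0008, -0.9531, -0.3025, -0.0778],
       [ 0.0004,  0.3025, -0.9531, -0.1328],
       [ 0.    ,  0.    ,  0.    ,  1.    ]])}
bottle_mid [([0.5342, -0.0221, 0.1232], 0.66)]
jar_mid [([0.5848, -0.0883, 0.1133], 0.72)]
slidebox_mid [([0.599, 0.029, 0.1187], 0.93), ([0.5318, -0.3201, 0.0061], 0.4)]
weight_mid [([0.6315, 0.1552, 0.0336], 0.93), ([0.4394, -0.0666, 0.0253], 0.66), ([0.6059, -0.0283, 0.0447], 0.6)]
pad_round [([0.5376, -0.0106, 0.0167], 0.53)]
pad_square [([0.6052, -0.0758, 0.0155], 0.62)]
pad_oblong [([0.6044, 0.0191, 0.0177], 0.97)]
```

View pics/w0.png

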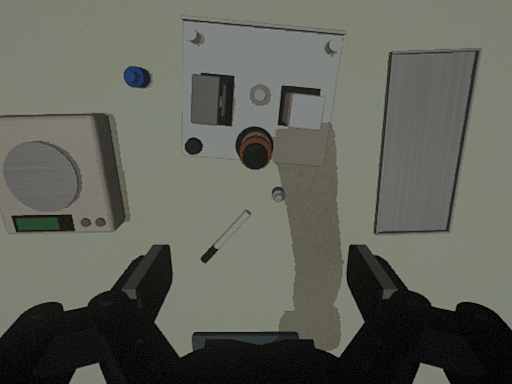

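```bash
cat >> h.py <<'E'
def top(W,c,zlo,zhi,r=.05):
    """min-area rectangle of the points in a height band round c: centre, sizes, angle (deg), mean z"""
    m=(np.hypot(W[...,0]-c[0],W[...,1]-c[1])<r)&(W[...,2]>zlo)&(W[...,2]<zhi)
    n,l,st,_=cv2.connectedComponentsWithStats(m.astype(np.uint8))
    if n<2:return None
    m=l==1+np.argmax(st[1:,4]);p=W[m]
    b=cv2.minAreaRect((p[:,:2]*1000).astype(np.float32))
    return np.r_[b[0],b[1],b[2],np.median(p[:,2])*1000,m.sum()].round(1)
E
python3 - <<'E'
from h import *
snap('top','t1');snap('scene','s1')
G=dict(bottle=((.525,-.02),.118,.13),jar=((.585,-.088),.114,.126),box=((.597,.04),.115,.127),weight=((.605,-.03),.052,.065),tray=((.513,-.313),-.003,.022),pan=((.478,.31),.063,.08))
for n in('w0','t1','s1'):
    W=cloud(n);print(n)
    for k,(c,a,b) in G.items():print(k,top(W,c,a,b,.2 if k=='tray' else .08 if k=='pan' else .05))
    for c in((.64,-.03),(.45,.05),(.45,-.15)):
        m=np.hypot(W[...,0]-c[0],W[...,1]-c[1])<.015;print('z at',c,np.median(W[m][:,2])*1000)
E
```

```text
w0
bottle [524.7 -27.   34.4  34.9  89.1 124.3 521. ]
jar [ 583.7  -95.2   44.3   43.9   83.8  120.2 1120. ]
box [ 599.1   38.8   36.5   62.1   84.1  122.3 1386. ]
weight [605.2 -33.5  16.5  16.6  43.8  61.5 115. ]
tray [  508.7  -294.4   399.3   361.3    13.8     2.5 37875. ]
pan [ 480.7  313.9  114.7  115.2   13.5   71.4 4070. ]
z at (0.64, -0.03) 13.505430631466364
z at (0.45, 0.05) 1.4109412963355106
z at (0.45, -0.15) 1.5018721728193851
t1
bottle None
jar None
box [610.4  41.5  32.   42.9  84.2 120.8 165. ]
weight None
tray None
pan [ 482.7  315.5  113.1  112.7    3.2   69.1 1676. ]
z at (0.64, -0.03) nan
z at (0.45, 0.05) -0.25252336672815234
z at (0.45, -0.15) nan
s1
bottle [525.6 -25.6  34.3  33.3  59.8 122.5 198. ]
jar [584.1 -94.   44.1  44.2  84.7 118.2 440. ]
box [600.   40.2  38.9  61.8  84.7 120.3 435. ]
weight [606.  -32.   17.7  16.3   1.5  59.3  59. ]
tray [  495.1  -283.7   399.2   330.4    31.2     1.2 27206. ]
pan [ 480.4  315.3  114.1  116.2   38.3   69.8 1046. ]
z at (0.64, -0.03) 11.409084257135104
z at (0.45, 0.05) -0.11429941151952505
z at (0.45, -0.15) -0.7424387702212876
  return _methods._mean(a, axis=axis, dtype=dtype,
  ret = ret.dtype.type(ret / rcount)
```

```bash
python3 - <<'E'
from h import *
W=cloud('w0')
for r in env.outline_of('wrist','tray'):
    m=r['pixels'].astype(np.uint8);p=W[(m>0)&(W[...,2]<.03)]
    b=cv2.minAreaRect((p[:,:2]*1000).astype(np.float32));print(r['p'],b,np.median(p[:,2]))
# rim by height
m=(W[...,2]>.010)&(W[...,2]<.020)&(W[...,1]<-.2)&(W[...,1]>-.42)&(W[...,0]<.69)&(W[...,0]>.3)
p=W[m];print(cv2.minAreaRect((p[:,:2]*1000).astype(np.float32)),len(p))
# obstacles
for z in [(.21)]:
  for x in(.41,.51,.61):print(env.solve_ik([x,-.31,z],quat(np.radians(-95))),env.solve_ik([x,-.31,.07],quat(np.radians(-95))))
E
```

```text
0.79 ((510.6584777832031, -321.99786376953125), (330.3211669921875, 152.22720336914062), 1.89458429813385) 0.005435780203480012
0.75 ((535.3458862304688, -22.029483795166016), (39.923858642578125, 64.4547348022461), 11.61070442199707) 0.01635751449102618
((512.6278686523438, -316.6990051269531), (320.7698974609375, 141.62600708007812), 1.867821455001831) 1782
[ 0.7127  0.3772 -0.2166  1.8976  0.1031  0.8775 -1.2132] [ 0.6889  0.5752 -0.1955  2.0465  0.2077  0.5381 -1.3128]
[ 0.608   0.4923 -0.2154  1.6917  0.1227  0.9708 -1.31  ] [ 0.5854  0.6591 -0.1854  1.8314  0.1834  0.6676 -1.3645]
[ 0.5213  0.6188 -0.2104  1.4475  0.1371  1.0896 -1.3728] [ 0.5048  0.7588 -0.1799  1.5848  0.1703  0.8134 -1.4021]
```

```bash
cat >> h.py <<'E'
RY=np.radians(84.3-180);TY=np.radians(91.87-180)   # jaw yaw on the rack, in the tray
TC=np.array([.5126,-.3167]);tx=np.array([np.cos(np.radians(1.87)),np.sin(np.radians(1.87))])
HI=.21
def pick(xy,z,yaw,hi=HI):
    env.goto([*xy,hi],quat(yaw));env.movel([*xy,z],v=.15);env.gripper_close()
    w=env.state()['width'];env.movel([*xy,hi],v=.2);return w
def place(xy,z,yaw,hi=HI):
    env.goto([*xy,hi],quat(yaw));env.movel([*xy,z+.015],v=.2);hit=env.movel([*xy,z-.001],v=.03,threshold=4)
    zz=env.state()['tcp_pos'][2];env.release();env.movel([*xy,hi],v=.2);return hit,zz-z
E
python3 - <<'E'
from h import *
t=lambda:env.state()['t']
w=pick([.5839,-.0946],.080,RY);print(w,t(),env.state()['contact_force'])
print(place(TC+.095*tx,.080-.011,TY),t())
snap('wrist','w1')
E
```

```text
0.045242340658775526 7.2083 [ 0.3675 -0.0703 -3.0732]
(True, np.float64(0.0008048187118604444)) 10.7083
```

View pics/w1.png

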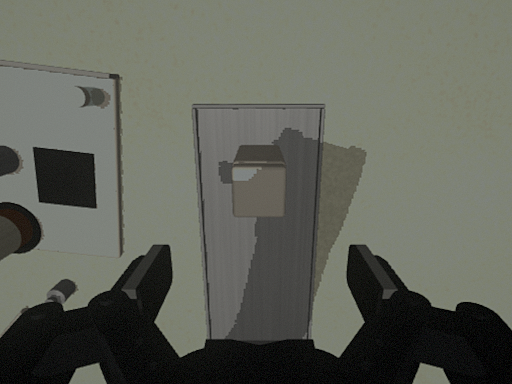

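The jar stands upright in the tray (pixels ~258,185); the square mat is bare (~65,178). Bottle and box next.

```bash
python3 - <<'E'
from h import *
t=lambda:env.state()['t']
print(pick([.5251,-.0263],.077,RY),t(),env.state()['contact_force'])
print(place(TC,.077-.011,TY),t())
print(pick([.5995,.0395],.080,RY),t(),env.state()['contact_force'])
print(place(TC-.095*tx,.080-.011,TY),t())
env.goto([.53,-.06,.40],quat(RY));snap('wrist','w2');snap('scene','s2')
G=dict(bottle=(TC,.106,.12),jar=(TC+.095*tx,.102,.115),box=(TC-.095*tx,.104,.117),weight=((.605,-.03),.052,.065))
for n in('w2','s2'):
    W=cloud(n)
    for k,(c,a,b) in G.items():print(n,k,top(W,c,a,b,.05))
E
```

```text
0.04667228187813735 14.2083 [-0.4178  0.0988 -2.1541]
(True, np.float64(0.0009377889141305995)) 17.95
0.03543949898990012 21.6583 [-0.1258 -0.3883 -1.6567]
(True, np.float64(0.00035965492789331865)) 25.8417
w2 bottle [ 511.6 -316.2   35.5   34.8   27.5  113.1  569. ]
w2 jar [ 606.6 -313.2   44.    44.9    1.6  109.1 1248. ]
w2 box [ 417.1 -320.3   62.1   36.7    1.2  111.1 1029. ]
w2 weight [605.5 -33.5  16.5  15.7  83.9  61.3 118. ]
s2 bottle [ 511.8 -315.3   34.6   34.9   32.6  111.1  331. ]
s2 jar [ 607.5 -312.1   44.3   44.9    2.3  107.1  686. ]
s2 box [ 417.8 -318.8   62.9   36.5    1.4  109.2  653. ]
s2 weight [605.6 -32.2  17.3  16.6   2.9  59.2  58. ]
```

View pics/w2.png

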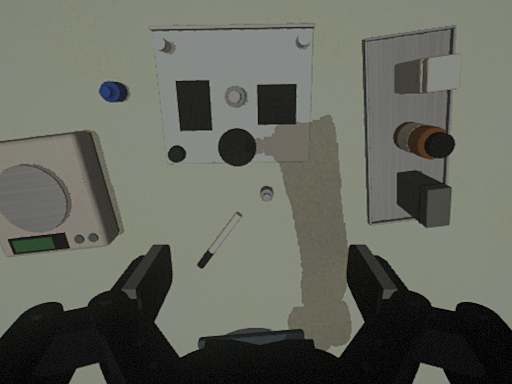

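```bash
python3 - <<'E'
from h import *
# mats
for n in('w2','s2'):
    im=cv2.imread(f'pics/{n}.png').max(2);W=cloud(n)
    for k,c in dict(round=(.525,-.026),square=(.584,-.095),oblong=(.6,.04)).items():
        m=((im<48)&(np.hypot(W[...,0]-c[0],W[...,1]-c[1])<.06)&(W[...,2]>.008)&(W[...,2]<.022)).astype(np.uint8)
        m=cv2.morphologyEx(m,cv2.MORPH_OPEN,np.ones((3,3)))
        _,l,st,_=cv2.connectedComponentsWithStats(m);p=W[l==1+np.argmax(st[1:,4])]
        b=cv2.minAreaRect((p[:,:2]*1000).astype(np.float32));print(n,k,np.r_[b[0],b[1],b[2]],p[:,:2].mean(0)*1000,len(p))
t=lambda:env.state()['t']
print(env.solve_ik([.4808,.3147,.21],quat(RY)))
print(pick([.6056,-.0329],.028,RY),t(),env.state()['contact_force'])
print(place([.4808,.3147],.086,RY),t())
env.goto([.42,.27,.32],quat(RY));snap('wrist','w3');snap('scene','s3')
for n in('w3','s3'):
    W=cloud(n);print(top(W,(.481,.315),.11,.13),top(W,(.481,.315),.065,.078,.08))
E
```

```text
w2 round [522.1756 -23.6692  62.0415  62.3107  83.4848] [523.0526 -23.5263] 1087
w2 square [586.7576 -97.4464  61.2851  61.8495  84.1509] [586.7708 -97.1835] 1466
w2 oblong [597.9764  38.5043  52.7645  76.9704  84.9978] [598.763   38.3114] 1555Traceback (most recent call last):
  File "<stdin>", line 8, in <module>
    return _wrapfunc(a, 'argmax', axis=axis, out=out, **kwds)
    return bound(*args, **kwds)
ValueError: attempt to get argmax of an empty sequence
```

```bash
python3 - <<'E'
from h import *
im=cv2.imread('pics/s2.png').max(2);W=cloud('s2')
for k,c in dict(round=(.525,-.026),square=(.584,-.095),oblong=(.6,.04)).items():
    r=(np.hypot(W[...,0]-c[0],W[...,1]-c[1])<.06)&(W[...,2]>.006)&(W[...,2]<.022)
    th,_=cv2.threshold(im[r].reshape(-1,1),0,255,cv2.THRESH_OTSU)
    _,l,st,_=cv2.connectedComponentsWithStats(((im<th)&r).astype(np.uint8));p=W[l==1+np.argmax(st[1:,4])]
    b=cv2.minAreaRect((p[:,:2]*1000).astype(np.float32));print(k,th,np.r_[b[0],b[1],b[2]],p[:,:2].mean(0)*1000,len(p))
t=lambda:env.state()['t']
print(env.solve_ik([.4808,.3147,.21],quat(RY)))
print(pick([.6056,-.0329],.028,RY),t(),env.state()['contact_force'])
print(place([.4808,.3147],.086,RY),t())
env.goto([.42,.27,.32],quat(RY));snap('wrist','w3');snap('scene','s3')
for n in('w3','s3'):
    W=cloud(n);print(top(W,(.481,.315),.11,.13),top(W,(.481,.315),.065,.078,.08))
E
```

```text
round 103.0 [521.1759 -21.9496  63.4268  66.3971  31.708 ] [522.1613 -22.4844] 550
square 103.0 [584.9249 -94.9403  66.4059  66.4091  84.3696] [585.763 -96.057] 807
oblong 107.0 [596.9179  41.0812  57.9299  82.2192  85.9656] [597.8153  39.6409] 687
[-0.3069  0.4947 -0.5365  1.7412  0.2952  0.9867 -2.6255]
0.03004581935254115 31.0417 [-0.448  -0.0649 -2.3047]
(True, np.float64(0.0004930417550400579)) 34.9667
[480.  313.1  17.   16.9  85.5 119.3 223. ] [ 480.3  315.   114.3  114.3   84.    71.4 6463. ]
[480.8 314.1  16.6  16.5  77.8 116.8  38. ] [479.7 315.1 113.2 115.   59.8  69.8 875. ]
```

View pics/w3.png

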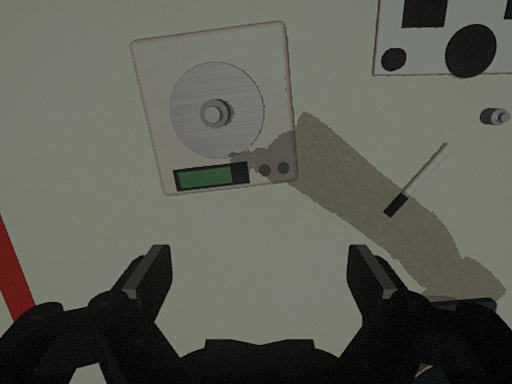

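The weight stands centred on the pan (knob ~212,113, pan centre ~216,111). Next a closer look at the bare mats, then returning the three.

```bash
python3 - <<'E'
from h import *
env.goto([.50,-.03,.27],quat(RY));snap('wrist','w4')
im=cv2.imread('pics/w4.png').max(2);W=cloud('w4')
for k,c in dict(round=(.522,-.023),square=(.586,-.0965),oblong=(.598,.039)).items():
    r=(np.hypot(W[...,0]-c[0],W[...,1]-c[1])<.06)&(W[...,2]>.006)&(W[...,2]<.024)
    th,_=cv2.threshold(im[r].reshape(-1,1),0,255,cv2.THRESH_OTSU)
    for T in(45,60,th):
        _,l,st,_=cv2.connectedComponentsWithStats(((im<T)&r).astype(np.uint8));p=W[l==1+np.argmax(st[1:,4])]
        b=cv2.minAreaRect((p[:,:2]*1000).astype(np.float32));print(k,T,np.r_[b[0],b[1],b[2]],p[:,:2].mean(0)*1000,len(p))
E
```

```text
round 45 [522.5306 -23.1531  63.7569  63.4965  39.9784] [522.9742 -23.4112] 2007
round 60 [522.2491 -23.3507  64.0171  64.0884  85.4615] [522.8207 -23.3878] 2034
round 79.0 [521.6338 -23.0225  64.5602  65.3668  85.2756] [522.6496 -23.3409] 2076
square 45 [586.3574 -96.9559  62.9078  62.4695  85.2145] [586.9898 -96.9836] 2853
square 60 [586.3758 -97.0452  63.1349  63.4385  85.3009] [586.9529 -96.7502] 2896
square 82.0 [586.1033 -97.1897  63.521   64.4373  85.3851] [586.8786 -96.924 ] 2954
oblong 45 [598.0801  38.2166  53.2821  78.1331  84.9505] [599.2211  38.0284] 3019
oblong 60 [597.5081  38.4409  54.2914  78.9076  84.3908] [599.0992  38.0689] 3042
oblong 82.0 [597.9902  38.4057  55.1261  80.3646  85.1268] [599.0495  37.9546] 3118
```

View pics/w4.png

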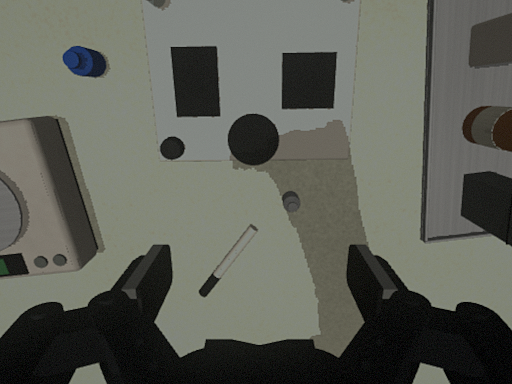

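Mats bare and clear: round (~253,139), square (~309,80), oblong (~195,81).

```bash
python3 - <<'E'
from h import *
t=lambda:env.state()['t'];Y=np.radians(84.9-180);m=np.array
print(pick(m([.4174,-.3196]),.069,TY),t()); print(place(m([.5982,.0388]),.080,Y),t())
print(pick(m([.5117,-.3158]),.066,TY),t()); print(place(m([.5223,-.0230]),.077,Y),t())
print(pick(m([.6070,-.3126]),.069,TY),t()); print(place(m([.5863,-.0964]),.080,Y),t())
env.goto([.50,-.03,.36],quat(RY));snap('wrist','w5');snap('scene','s5')
G=dict(bottle=((.522,-.023),.118,.13),jar=((.586,-.096),.114,.126),box=((.598,.039),.115,.127),weight=((.481,.315),.11,.13))
for n in('w5','s5'):
    W=cloud(n)
    for k,(c,a,b) in G.items():print(n,k,top(W,c,a,b))
E
```

```text
0.035503618931410484 40.55
(True, np.float64(0.0005202142091349227)) 44.6167
0.04664087992486884 48.4083
(True, np.float64(0.0008655312891290845)) 52.0583
0.04536344131535241 55.6167
(True, np.float64(0.000768112159676107)) 59.0
w5 bottle [521.9 -24.2  34.1  35.2  83.6 124.3 674. ]
w5 jar [ 586.   -97.8   44.3   42.7   84.2  120.2 1508. ]
w5 box [ 597.4   37.6   36.4   61.5   84.8  122.3 1807. ]
w5 weight [479.7 308.1   8.   17.   79.4 118.6  88. ]
s5 bottle [522.2 -23.2  34.8  34.4  61.5 122.4 199. ]
s5 jar [587.  -96.3  44.2  43.6  84.3 118.3 443. ]
s5 box [598.1  38.3  37.5  62.5  85.7 120.3 435. ]
s5 weight [481.2 313.2  15.1  19.1  59.2 116.6  39. ]
```

View pics/w5.png

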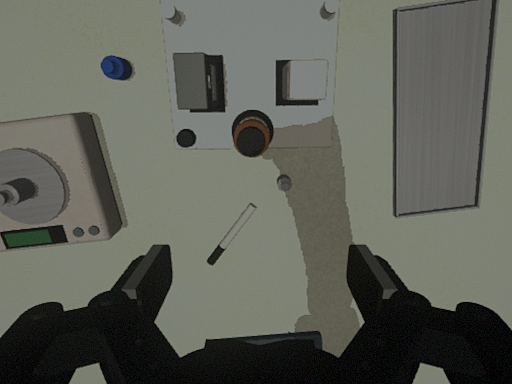

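View pics/s5.png

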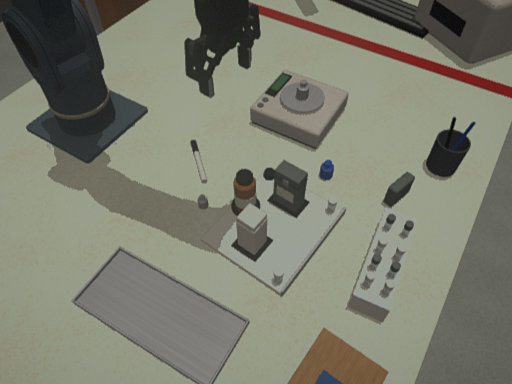

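All three are back on their mats, upright and within about 1 mm (s5: bottle ~244,190, jar ~253,230, box ~290,188). The weight is on the pan (~303,92). Handing in.

```bash
python3 -c "
from cell import env
print(env.close_job(),env.state()['t'])"
```

```text
the job is handed in; nothing more can be done
the job is handed in; nothing more can be done
```

The job is done and handed in, with about 59 s of the 136 s used at the last check. I moved the jar, bottle and slide box to the tray. With all three standing there, I set the grey weight from the rack on the balance pan. Then I put the slide box, bottle and jar back on their own mats.

**Last checks:**
- **The three things:** the wrist and scene pictures show all of them upright. Their tops are about 1 to 1.5 mm from the measured mat centres. The jar and slide box are turned less than about 1° from their mats.
- **The weight:** it stands upright, about 1 to 2 mm from the pan's centre.
- **Disagreements:** the wrist and scene cameras differed steadily by about 1 to 1.5 mm sideways and 2 mm in height, so I averaged them for positions. In the final wrist picture the weight lay at the edge and only part of it showed, so for that I relied on the scene view and the earlier close-up. The top camera gave few usable depth readings and hardly counted.

No check failed.

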